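Set the staining timer to three on its thumbwheel

ROBOT

A 6-joint arm with a two-finger parallel gripper is mounted at the origin on a cart in front of the work surface, level with it; the furniture and walls round the work are solid. World frame = base frame: x ahead of the robot, y to its left, z up, the work surface at z = 0. Lengths are in m, angles in degrees, forces in N, time in s.
With the tool pointing down it reaches from about 0.375 to 0.75 m from the base axis. Payload 9 kg.
Tool frame: the origin (TCP) lies at the very end of the fingers, on their centre line; the grasp point (between the pads) lies behind it (manip.grip_depth is the x of the grasp point in the tool frame, in m); x points along the fingers, z is the direction in which the jaws open and shut, and the axes are right-handed (so a half turn about x gives the same grasp; the last joint's range is limited). The gripper opens to 85 mm and grips with 20 to 120 N. Pads are 22 mm wide; open, the fingers measure 114 mm over their backs; the gripper's body (76 mm by 85 mm) begins 54 mm behind the grasp point. The pads swing forward as they close: fully open they stand 13 mm farther back than shut.
Start: joints at [-86.614, 5.964, 5.575, 89.605, 0, 77.527], TCP at [0.164, -0.577, 0.231] pointing down, gripper open.
Joint ranges: [-171.21, 171.21], [-48.23, 106.86], [-62.78, 66.21], [-105.2, 120.99], [-86.42, 89.51], [-180, 180]. Speed limits (degrees/s): [127.2, 127.2, 147.25, 180, 180, 180].

INTERFACE

Orientations are given as [roll, pitch, yaw] about the fixed x, y, z axes, in that order (R = Rz(yaw) Ry(pitch) Rx(roll)).
In Python, from plant import state, imaging, ticket, manip gives the robot as it stands.
- The arm moves only by the tool move_arm, never from a script. Its argument "series" is a list of rows, each a list of 2 entries, a list of its own where there are three numbers: the shift along the tool's x, y, z as a fraction of full scale, then the turn about the tool's x as a fraction of full scale. In form: [[[dx, dy, dz], twist], ...]. A call has 1 to 12 rows; each row is the pose to reach, as a shift and turn from the pose measured when the call began, along the tool's axes at that moment, turning the shorter way round; what a row does not reach only later rows make up. Full scale, the value 1, is 250 mm for a shift and pi rad for a turn. A row lasts 1/8 s, in which the tool goes at most 62.5 mm and 10.7 degrees, less where a joint would pass 70% of its speed; a pose out of reach is approached as far as the arm can. A call with a number of a shift or a turn outside -1 to 1 is refused whole. A call with a gripper value outside its range is refused whole. "claw" is the gripper's target within -1 to 1 (shut at 1, half-way at 0, fully open at -1), set as the call begins (left out, the last holds). The fingers move at their own pace and stop on an object; "newtons" is the grip in N (left out, the last holds). Time passes only in rows, so rows that repeat a pose let the fingers close. It gives the time, the measured TCP pose, the force and the opening at its end, in the units of the state.
- state(): the state, without advancing time (a new reading comes with each control period).
- imaging.get_image(name): name is "side" or "top"; returns (picture, depth): 480x640x3 uint8, blue, green, red; 480x640 float32, m along the optical axis (not along the pixel's ray), 0 where there is no reading.
- imaging.camera_info(name): a dict with "vertical_fov" (degrees; the focal length in pixels is half the picture's height over the tangent of half this angle, whatever the lens; pixels are square), "cx", "cy" (the principal point, pixels), "R" (3x3) and "t" (3): a world point X has camera coordinates R X + t. Camera axes: x right, y down, z forward; pixel columns grow to the right and rows downward; lengths in m; the calibration is good to about 2 mm. A picture is of the moment at which its call begins. camera_info takes no time and is no camera call.
- ticket.hand_in(): hands the job in, once; it reports no verdict.
The state is a dict: "t": time; "q": joint angles; "qd": joint speeds; "joint_torque": joint torques, N m; "ee_pos": TCP position; "orientation": TCP orientation; "contact_force": force on the tool from outside, world axes, zero at the start; "ft_torque": the same for the moment, N m; "width": finger opening in m.
Only numpy, scipy, OpenCV 4.12 (cv2) and the standard library are available. Lean on these libraries where they do the work, as an engineer would, in place of code of your own. Each camera call takes 0.05 s, during which the arm holds its last target.

TASK

Set the larger of the two bench timers to three: roll its black paddle wheel away from you with a fingertip until the paddle with three dots stands straight up. Do not turn the wheel of the smaller timer, and take your hand away when done.

Things in the scene. Friction and masses are not known exactly. Their poses are not given: they have to be found in the camera images.
- large_timer_wheel (a joint): Wheel of the larger timer: six black paddles 60 degrees apart, numbered 1-6 by white dots on tip and near face. Rad: paddle n leans (value - (n-1) x 1.047) past upright, away from the robot; grows as the top rolls away; starts 0.3 to 0.85. About 2 N at a tip turns it; stays where left, no clicks. Follow a paddle round its arc: a level shove on one leaning far to the robot jams.
- large_timer_axle (a point): Centre of that wheel, 46 mm above the table. x level, across the axle, away from the robot; y along the axle; z up. Wheel 30 mm wide: hub radius 24, paddles 7 thick, to radius 42. Grey box fixed to the table, 120 (x) x 70 (y) x 45 mm high, centred below; bearing cheeks 20 to 28 mm either side, to 55 mm above the table. The wheel's upper half is open all round.
- small_timer_wheel (a joint): Wheel of the smaller timer, a copy of the larger at 0.62 of its size (52 mm over the paddles). Values mean the same; it starts within 0.15 rad of 3.14 (paddle 4 up) and is to be left so.
- small_timer_axle (a point): Centre of the smaller timer's wheel, 28.5 mm above the table; axes as for the larger. Its grey box is 74 x 43 x 28 mm, fixed to the table; its paddles reach 55 mm above the table. To the right of both a cabinet 0.18 m high stands off the table, beyond x 0.5 and y -0.27 m: come in over the table.
Not all that is in view belongs to the job. What is shaped like the part that bears small_timer_wheel but brown is not meant.

How it is judged:
By the outcome, as a careful person would: the job done as asked, in the order asked, and still so for the second after the job is handed in, with the robot touching nothing.
It also fails if it takes over 38 s, if anything falls off the work surface, if the arm or the gripper's body presses on something with over 40 N, if the wrist force passes 120 N, or if a joint passes its speed limit or range.

## Working session

There is one attempt and no reset: what is moved stays moved. The work goes in short steps, Python scripts to look and compute and a tool call to move; the robot and the scene stay as the last step left them, time stands still between calls to the robot, and variables do not carry over. Pictures are saved under pics/ and viewed, and the job is handed in when it is done.

Besides the shell and the picture viewer there is one more tool, called after "Request:" in YAML: its name, and indented under it one key for each argument. move_arm: Moves the arm, as the interface text tells. Shift numbers are shares of 250 mm and turn numbers shares of pi rad, none past 1 either way. Its arguments: {"type":"object","properties":{"series":{"type":"array","items":{"type":"array"}},"claw":{"type":"number"},"newtons":{"type":"number"}},"required":["series"]}

```bash
mkdir -p pics; ls; cat > h.py <<'E'
import numpy as np, cv2
from plant import state, imaging, ticket, manip
def grab(tag):
    for n in ("side","top"):
        p,d=imaging.get_image(n); cv2.imwrite(f"pics/{n}_{tag}.png",p); np.save(f"{n}_{tag}.npy",d)
def cam(n):
    c=imaging.camera_info(n); f=240/np.tan(np.radians(c["vertical_fov"])/2)
    return f,c["cx"],c["cy"],np.array(c["R"]),np.array(c["t"])
def px2w(n,u,v,z=None,depth=None):
    f,cx,cy,R,t=cam(n); r=np.array([(u-cx)/f,(v-cy)/f,1.])
    if depth is not None: return R.T@(r*depth-t)
    o=-R.T@t; d=R.T@r; return o+d*(z-o[2])/d[2]
def w2px(n,X):
    f,cx,cy,R,t=cam(n); p=R@np.array(X)+t; return cx+f*p[0]/p[2],cy+f*p[1]/p[2]
E
python3 - <<'E'
from h import *
s=state(); print(s)
print(manip.grip_depth)
grab("0")
for n in("side","top"):
    print(imaging.camera_info(n)); f,cx,cy,R,t=cam(n); print(-R.T@t)
E
```

```text
pics
{'t': 0.0, 'q': array([-8.66128840e+01,  5.99786260e+00,  5.52467751e+00,  8.96050318e+01,
        9.28092137e-04,  7.75271134e+01]), 'qd': array([-0.0664087 , -0.03204316, -0.000108  ,  0.10734049, -0.04961895,
        0.06392392]), 'joint_torque': array([ 4.52125587e-04, -5.56931341e+01,  5.03648257e+01,  1.71596487e-02,
       -3.07850823e-04, -4.87505886e-06]), 'ee_pos': array([ 0.1639696 , -0.5767969 ,  0.23050718]), 'orientation': array([166.84729521,  89.92177765,  92.70729722]), 'contact_force': array([-0.29238137, -0.05358685, -0.69843756]), 'ft_torque': array([ 0.02109412,  0.01522919, -0.00564941]), 'width': 0.08524659959472346}
-0.0187
{'vertical_fov': 47.068284224871086, 'cx': 312.8913813768959, 'cy': 247.41430197645715, 'R': array([[-0.998436  , -0.05155114, -0.02163411],
       [-0.01735729,  0.65367938, -0.75657253],
       [ 0.05314395, -0.75501374, -0.65355181]]), 't': array([0.70933051, 0.05881302, 0.84640685])}
[0.66426055 0.63717074 0.61301279]
{'vertical_fov': 53.17672167349875, 'cx': 324.91551537703106, 'cy': 235.27962393240855, 'R': array([[-0.00513092, -0.99994655,  0.0089761 ],
       [-0.99788103,  0.00453769, -0.06490654],
       [ 0.06486234, -0.00929011, -0.99785098]]), 't': array([-0.0344986,  0.7202732,  0.8512235])}
[ 0.66335761 -0.02985717  0.89645431]
```

View pics/side_0.png

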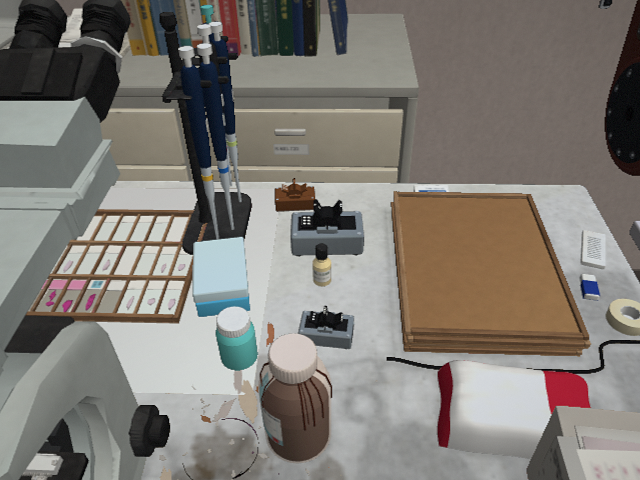

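View pics/top_0.png

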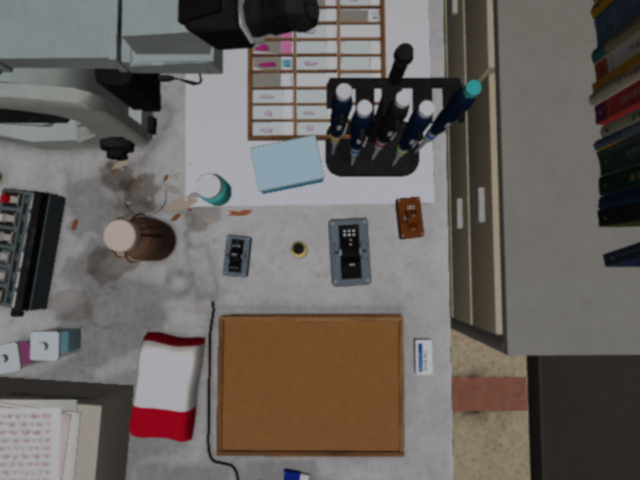

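```bash
python3 - <<'E'
from h import *
a=cv2.imread("pics/top_0.png"); b=cv2.imread("pics/side_0.png")
c1=cv2.resize(a[210:290,320:400],(400,400),interpolation=cv2.INTER_CUBIC)
c2=cv2.resize(b[190:270,280:380],(500,400),interpolation=cv2.INTER_CUBIC)[:, :400]
cv2.imwrite("pics/c1.png",np.hstack([c1,c2]))
for nm,u,v,z in [("large",350,252,.046),("small",237.5,256,.0285),("brown",410,217,.03),("bottle",299,249,.06)]:
    print(nm,px2w("top",u,v,z))
for nm,u,v,z in [("large",327,222,.046),("small",326,323,.0285)]:
    print(nm,px2w("side",u,v,z))
for u,v in [(331,220),(368,219),(331,284),(370,284)]: print("box",px2w("top",u,v,.045))
for u,v in [(295,249),]: print(px2w("top",u,v,depth=np.load("top_0.npy")[v,u]))
E
```

```text
large [ 0.68870868 -0.08212901  0.046     ]
small [0.68299599 0.12012628 0.0285    ]
brown [ 0.75228214 -0.19280454  0.03      ]
bottle [0.69395511 0.00767767 0.06      ]
large [ 0.69024987 -0.08300788  0.046     ]
small [0.68509498 0.12304648 0.0285    ]
box [ 0.7459613  -0.04877577  0.045     ]
box [ 0.7474723 -0.1148365  0.045    ]
box [ 0.63233599 -0.04809913  0.045     ]
box [ 0.63195938 -0.11711122  0.045     ]
[0.69353082 0.01398498 0.0725011 ]
```

View pics/c1.png

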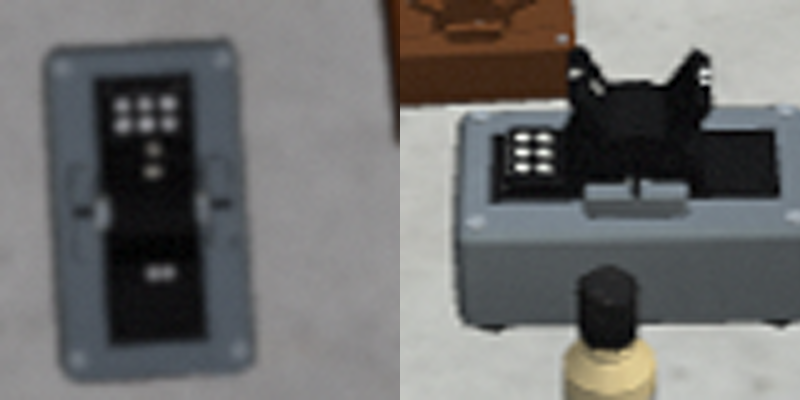

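```bash
cat >> h.py <<'E'
def pxplane(n,u,v,y):
    f,cx,cy,R,t=cam(n); r=np.array([(u-cx)/f,(v-cy)/f,1.]); o=-R.T@t; d=R.T@r
    return o+d*(y-o[1])/d[1]
def euler(o):
    r,p,y=np.radians(o); from scipy.spatial.transform import Rotation as Q
    return Q.from_euler('xyz',[r,p,y]).as_matrix()
def moveto(T,s=None):
    s=s or state(); return (euler(s["orientation"]).T@(np.array(T)-s["ee_pos"]))/0.25
E
python3 - <<'E'
from h import *
print(euler(state()["orientation"]).round(3))
A=np.array([.690,-.0825,.046])
for u,v in [(351.8,264.4)]: print("tip2",[(px2w("top",u,v,z)-A).round(4) for z in (.075,.082,.088)])
for u,v in [(350.6,240),(350.6,244)]: print("tip1",[(px2w("top",u,v,z)-A).round(4) for z in (.075,.082,.088)])
for u,v in [(340,201),(316,201),(342,206)]: print("side",(pxplane("side",u,v,-.0675)-A).round(4))
b=cv2.imread("pics/side_0.png")
cv2.imwrite("pics/c2.png",cv2.resize(b[190:250,285:370],None,fx=9,fy=9,interpolation=cv2.INTER_CUBIC))
# obstacles above .1
d=np.load("top_0.npy"); f,cx,cy,R,t=cam("top")
v,u=np.mgrid[:480,:640]; P=np.stack([(u-cx)/f*d,(v-cy)/f*d,d],-1); W=(P-t)@R
m=(d>0)&(W[...,2]>.09)&(W[...,0]>.3)&(W[...,0]<.9)&(abs(W[...,1]+.08)<.2)
Q=W[m]; print(len(Q)); 
for lo in np.arange(-.28,.12,.04):
    q=Q[(Q[:,1]>=lo)&(Q[:,1]<lo+.04)]
    if len(q): print(lo.round(2),q[:,0].min(),q[:,0].max(),q[:,2].max())
E
```

```text
[[-0.     0.962  0.273]
 [ 0.001  0.273 -0.962]
 [-1.     0.    -0.001]]
tip2 [array([-0.0234, -0.0007,  0.029 ]), array([-0.0234, -0.0003,  0.036 ]), array([-0.0234,  0.0001,  0.042 ])]
tip1 [array([0.0184, 0.0009, 0.029 ]), array([0.018 , 0.0014, 0.036 ]), array([0.0177, 0.0018, 0.042 ])]
tip1 [array([0.0116, 0.001 , 0.029 ]), array([0.0112, 0.0014, 0.036 ]), array([0.011 , 0.0018, 0.042 ])]
side [-0.021   0.015   0.0546]
side [0.0168 0.015  0.054 ]
side [-0.0242  0.015   0.0449]
7455
-0.24 0.8440901272496905 0.8996306042562585 0.3548783867324573
-0.2 0.8364624877803257 0.8998245177823765 0.3533008471895797
-0.16 0.8219839894466021 0.8999988716228715 0.36935093605786495
-0.12 0.8238034358604918 0.8999250675489312 0.3682937441638505
-0.08 0.8248369462000149 0.8998763259848495 0.34985129560638034
-0.04 0.8681043649254656 0.8999473095469996 0.2892978367116745
```

View pics/c2.png

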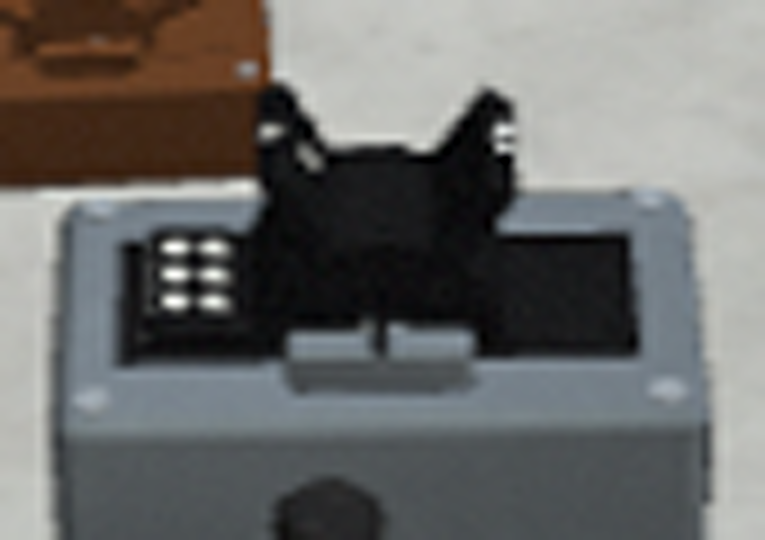

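Request:
move_arm:
  series:
    - [[0,0.08,-0.045],0.01]
    - [[0,0.22,-0.125],0.03]
    - [[0,0.38,-0.215],0.05]
    - [[0,0.54,-0.305],0.071]
    - [[0,0.7,-0.395],0.071]
    - [[0,0.84,-0.475],0.071]
    - [[0,0.94,-0.535],0.071]
    - [[0,0.94,-0.535],0.071]
  claw: 1
  newtons: 20

```text
t: 1.1
ee_pos: [0.3545, -0.3826, 0.2307]
orientation: [179.9, 89.9, 93.1]
contact_force: [0.7, -0.2, -0.3]
width: 0.0
```

```bash
python3 - <<'E'
from h import *
s=state(); print(s["t"],s["ee_pos"],s["q"],s["width"]); print(euler(s["orientation"]).round(3)); print(moveto([.647,-.0848,.23]))
E
```

```text
1.1 [ 0.35447283 -0.3825863   0.23065795] [-6.15967791e+01 -7.66220866e+00 -7.99859552e+00  8.97499667e+01
  4.07686977e-02  1.15167042e+02] 3.9801377416385613e-05
[[-0.     0.998  0.056]
 [ 0.002  0.056 -0.998]
 [-1.     0.    -0.002]]
[ 0.00450759  1.23548459 -1.12318551]
```

Request:
move_arm:
  series:
    - [[0,0.07,-0.06],0]
    - [[0,0.2,-0.18],0]
    - [[0,0.34,-0.31],0]
    - [[0,0.48,-0.44],0]
    - [[0,0.62,-0.57],0]
    - [[0,0.76,-0.7],0]
    - [[0,0.88,-0.8],0]
    - [[0,0.96,-0.88],0]
    - [[0,0.98,-0.9],0]

```text
t: 2.22
ee_pos: [0.5868, -0.1438, 0.2304]
orientation: [-156.5, 89.9, 116.8]
contact_force: [-0.5, -0.8, 0.2]
width: -0.0001
```

```bash
python3 - <<'E'
from h import *
s=state(); print(s["t"],s["ee_pos"],s["q"]); print(moveto([.647,-.0848,.12]),moveto([.647,-.0848,.07]))
E
```

```text
2.225 [ 0.58680407 -0.14384618  0.23039012] [-2.61977366e+01  6.80629364e+00  6.37604961e+00  8.96666374e+01
  7.30954803e-02  1.50506732e+02]
[ 0.44177646  0.25433528 -0.22109456] [ 0.64177602  0.25450402 -0.22070598]
```

Request:
move_arm:
  series:
    - [[0.04,0.06,-0.06],0]
    - [[0.14,0.16,-0.14],0]
    - [[0.26,0.23,-0.2],0]
    - [[0.36,0.254,-0.221],0]
    - [[0.42,0.254,-0.221],0]
    - [[0.44,0.254,-0.221],0]
    - [[0.44,0.254,-0.221],0]

```text
t: 3.1
ee_pos: [0.6468, -0.0854, 0.1209]
orientation: [-164.3, 89.9, 108.9]
contact_force: [0.6, -0.2, 0.2]
width: 0.0
```

```bash
python3 - <<'E'
from h import *
s=state(); print(s["t"],s["ee_pos"],s["contact_force"]); print(moveto([.647,-.0848,.069]))
grab("1")
b=cv2.imread("pics/side_1.png")
cv2.imwrite("pics/c3.png",cv2.resize(b[130:270,270:410],None,fx=4,fy=4,interpolation=cv2.INTER_CUBIC))
E
```

```text
3.1 [ 0.6468441  -0.08538777  0.12088436] [ 0.64143002 -0.19130011  0.22586021]
[ 0.20754075  0.00085656 -0.00195342]
```

View pics/c3.png

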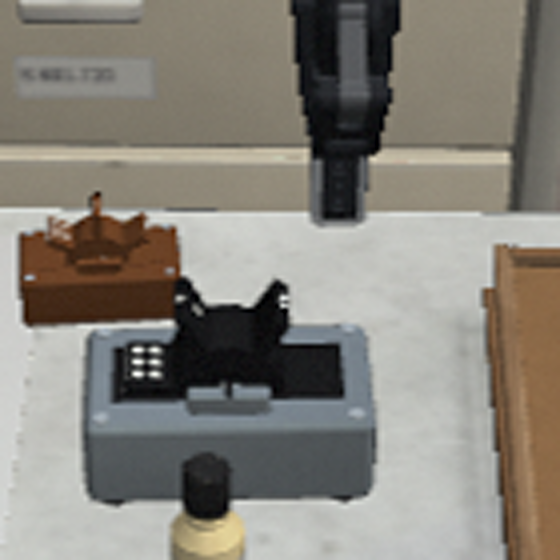

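View pics/top_1.png

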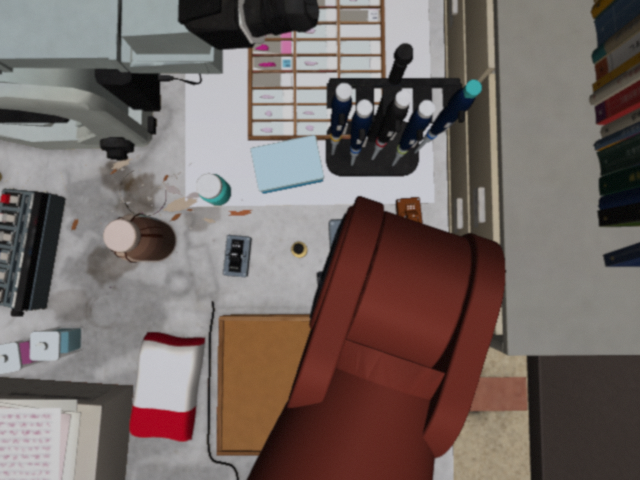

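Request:
move_arm:
  series:
    - [[0.05,0,0],0]
    - [[0.13,0,0],0]
    - [[0.19,0,0],0]
    - [[0.207,0,0],0]
    - [[0.207,0,0],0]

```text
t: 3.82
ee_pos: [0.6471, -0.0852, 0.0695]
orientation: [179.1, 89.9, 92.4]
contact_force: [0.0, 0.1, -0.2]
width: -0.0
```

```bash
python3 - <<'E'
from h import *
s=state(); print(s["t"],s["ee_pos"],s["contact_force"]); R=euler(s["orientation"]);print(R.round(3))
p,d=imaging.get_image("side")
cv2.imwrite("pics/c4.png",cv2.resize(p[150:250,280:380],None,fx=6,fy=6,interpolation=cv2.INTER_CUBIC))
A=np.array([.690,-.0825,.046]); ex=np.array([np.cos(.052),np.sin(.052),0])
for th in (-34,-20,-10,0,10,20,30,40,45,50,55,60):
    c,sn=np.cos(np.radians(th)),np.sin(np.radians(th)); r=38
    l=(42*sn-3.5*c if th<0 else r*sn-3.5*c); b=(r*c+3.5*sn if th>=0 else 38-(-th/34)*13)
    T=A+ex*(l-11)/1000+np.array([0,0,b/1000]); print(th,T.round(4),moveto(T,s).round(3))
E
```

```text
3.825 [ 0.64711558 -0.08520534  0.06949593] [ 0.0378577   0.12476845 -0.20487681]
[[-0.     0.998  0.057]
 [ 0.002  0.057 -0.998]
 [-1.     0.    -0.002]]
-34 [ 0.6527 -0.0844  0.071 ] [-0.006  0.022 -0.002]
-20 [ 0.6614 -0.084   0.0764] [-0.027  0.057 -0.002]
-10 [ 0.6683 -0.0836  0.0802] [-0.043  0.085 -0.002]
0 [ 0.6755 -0.0833  0.084 ] [-0.058  0.114 -0.001]
10 [ 0.6822 -0.0829  0.084 ] [-0.058  0.14  -0.001]
20 [ 0.6887 -0.0826  0.0829] [-0.054  0.167 -0.001]
30 [ 0.695  -0.0822  0.0807] [-0.045  0.192 -0.001]
40 [ 0.7007 -0.0819  0.0774] [-0.031  0.215 -0.001]
45 [ 0.7034 -0.0818  0.0753] [-0.023  0.225 -0.001]
50 [ 0.7058 -0.0817  0.0731] [-0.014  0.235 -0.001]
55 [ 0.7081 -0.0816  0.0707] [-0.005  0.244 -0.001]
60 [ 0.7101 -0.0815  0.068 ] [ 0.006  0.253 -0.001]
```

View pics/c4.png

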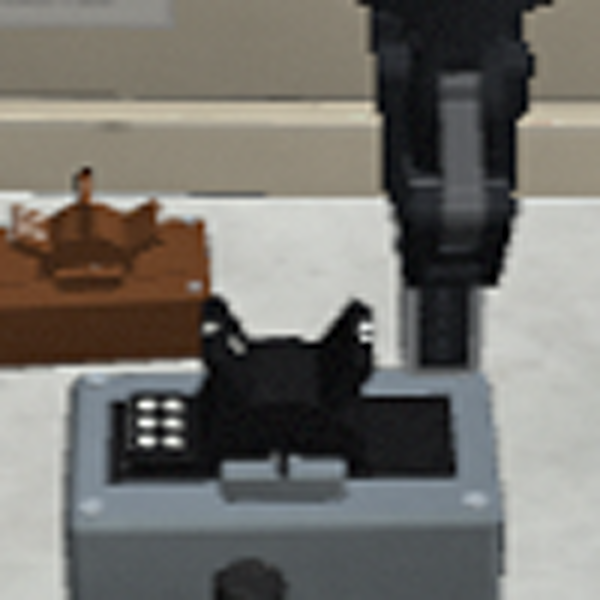

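Request:
move_arm:
  series:
    - [[-0.006,0.022,0],0]
    - [[-0.017,0.04,0],0]
    - [[-0.027,0.057,0],0]
    - [[-0.035,0.071,0],0]
    - [[-0.043,0.085,0],0]
    - [[-0.05,0.1,0],0]
    - [[-0.058,0.114,0],0]
    - [[-0.058,0.127,0],0]
    - [[-0.058,0.14,0],0]
    - [[-0.056,0.154,0],0]
    - [[-0.054,0.167,0],0]
    - [[-0.054,0.167,0],0]

```text
t: 5.38
ee_pos: [0.6896, -0.083, 0.0837]
orientation: [128.7, 89.9, 41.9]
contact_force: [0.1, 1.1, 0.0]
width: 0.0001
```

```bash
python3 - <<'E'
from h import *
s=state(); print(s["t"],s["ee_pos"],s["contact_force"])
p,d=imaging.get_image("side")
cv2.imwrite("pics/c5.png",cv2.resize(p[150:250,280:380],None,fx=6,fy=6,interpolation=cv2.INTER_CUBIC))
A=np.array([.690,-.0825,.046]); ex=np.array([np.cos(.052),np.sin(.052),0])
for th in (25,30,35,40,45,50,55,60):
    c,sn=np.cos(np.radians(th)),np.sin(np.radians(th)); r=38
    l=r*sn-3.5*c; b=r*c+3.5*sn
    T=A+ex*(l-11)/1000+np.array([0,0,b/1000]); print(th,moveto(T,s).round(3))
E
```

```text
5.375 [ 0.68956536 -0.08301601  0.0836566 ] [0.10091769 1.11740365 0.03111905]
25 [ 0.007  0.009 -0.002]
30 [ 0.012  0.022 -0.002]
35 [ 0.018  0.034 -0.002]
40 [ 0.025  0.045 -0.002]
45 [ 0.033  0.055 -0.002]
50 [ 0.042  0.065 -0.002]
55 [ 0.052  0.074 -0.002]
60 [ 0.063  0.082 -0.001]
```

View pics/c5.png

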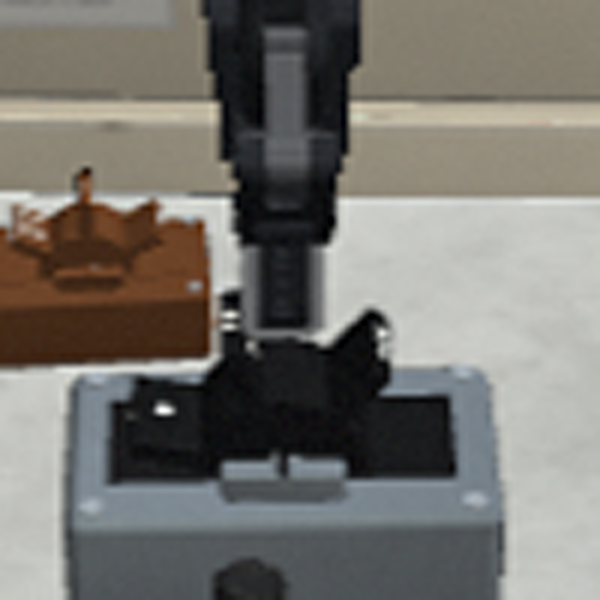

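Request:
move_arm:
  series:
    - [[0.006,0.009,0],0]
    - [[0.009,0.016,0],0]
    - [[0.012,0.022,0],0]
    - [[0.018,0.034,0],0]
    - [[0.025,0.045,0],0]
    - [[0.029,0.05,0],0]
    - [[0.033,0.055,0],0]
    - [[0.042,0.065,0],0]
    - [[0.042,0.065,0],0]

```text
t: 6.55
ee_pos: [0.7057, -0.082, 0.0728]
orientation: [138.1, 89.9, 51.3]
contact_force: [-0.3, 0.7, -0.1]
width: -0.0001
```

```bash
python3 - <<'E'
from h import *
s=state(); print(s["t"],s["ee_pos"],s["contact_force"])
p,d=imaging.get_image("side")
cv2.imwrite("pics/c6.png",cv2.resize(p[170:240,290:370],None,fx=9,fy=8,interpolation=cv2.INTER_CUBIC))
A=np.array([.690,-.0825,.046]); ex=np.array([np.cos(.052),np.sin(.052),0])
for th in (50,52,54,56,58,60,62):
    c,sn=np.cos(np.radians(th)),np.sin(np.radians(th)); r=38
    l=r*sn-3.5*c; b=r*c+3.5*sn
    T=A+ex*(l-11)/1000+np.array([0,0,b/1000]); print(th,moveto(T,s).round(3))
E
```

```text
6.55 [ 0.70574435 -0.08201849  0.07282212] [-0.30549981  0.6547012  -0.08717654]
50 [-0.001  0.    -0.001]
52 [ 0.003  0.004 -0.001]
54 [ 0.007  0.008 -0.001]
56 [ 0.011  0.011 -0.001]
58 [ 0.015  0.014 -0.001]
60 [ 0.019  0.018 -0.001]
62 [ 0.024  0.021 -0.001]
```

View pics/c6.png

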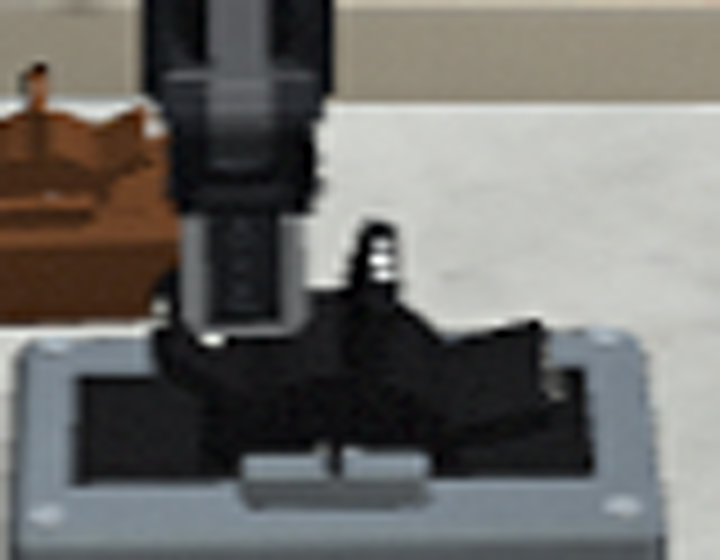

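```bash
cat >> h.py <<'E'
def pad(th,A=(.690,-.0825,.046),yaw=.052):
    ex=np.array([np.cos(yaw),np.sin(yaw),0]); ey=np.array([-np.sin(yaw),np.cos(yaw),0]); ez=np.array([0,0,1.])
    t=np.radians(th); ra=np.sin(t)*ex+np.cos(t)*ez; ta=np.cos(t)*ex-np.sin(t)*ez
    return lambda r,k,y: np.array(A)+ (ra*r+ta*k+ey*y)/1000
def overlay(p,x0,x1,y0,y1,S,ths,n="side",A=(.690,-.0825,.046),yaw=.052):
    im=cv2.resize(p[y0:y1,x0:x1],None,fx=S,fy=S,interpolation=cv2.INTER_CUBIC); out=[im.copy()]
    for th in ths:
        o=im.copy(); P=pad(th,A,yaw)
        for y in (15,-15):
            q=[w2px(n,P(r,k,y)) for r,k in((24,-3.5),(42,-3.5),(42,3.5),(24,3.5))]
            q=np.array([[(u-x0+.5)*S,(v-y0+.5)*S] for u,v in q]).astype(int)
            cv2.polylines(o,[q],False,(0,0,255) if y>0 else (0,200,0),1)
        cv2.putText(o,str(th),(5,20),0,.6,(0,0,255),2); out.append(o)
    return np.hstack(out)
E
python3 - <<'E'
from h import *
p,d=imaging.get_image("side"); cv2.imwrite("pics/side_2.png",p)
a=overlay(p,318,348,188,228,6,(-14,-10,-6))
b=overlay(p,318,348,188,228,6,(-4,-2,0))
cv2.imwrite("pics/c7.png",np.vstack([a,b]))
E
```

```text
(no output)
```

View pics/c7.png

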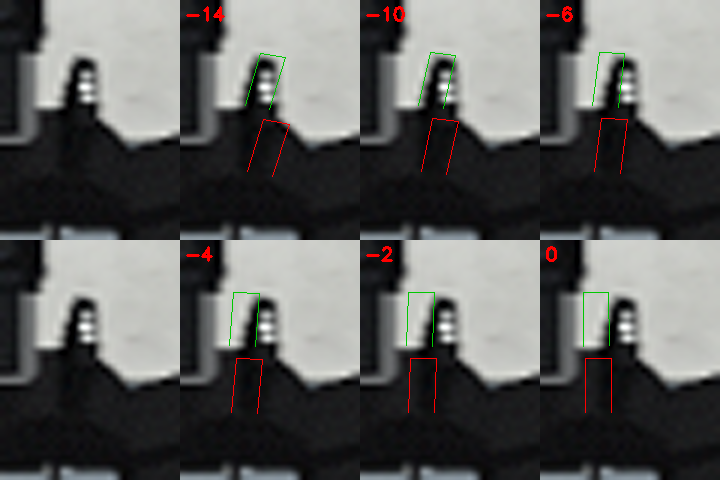

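Request:
move_arm:
  series:
    - [[0.003,0.004,0],0]
    - [[0.007,0.008,0],0]
    - [[0.011,0.011,0],0]
    - [[0.014,0.013,0],0]
    - [[0.014,0.013,0],0]
    - [[0.014,0.013,0],0]

```text
t: 7.4
ee_pos: [0.7088, -0.0817, 0.0693]
orientation: [145.2, 89.9, 58.4]
contact_force: [0.4, 0.4, 0.5]
width: -0.0001
```

```bash
python3 - <<'E'
from h import *
s=state(); print(s["t"],s["ee_pos"],s["contact_force"])
p,d=imaging.get_image("side"); cv2.imwrite("pics/side_3.png",p)
a=overlay(p,318,348,188,228,6,(-10,-7,-5))
b=overlay(p,318,348,188,228,6,(-3,-1,1))
cv2.imwrite("pics/c8.png",np.vstack([a,b]))
A=np.array([.690,-.0825,.046]); ex=np.array([np.cos(.052),np.sin(.052),0])
for th in (56,57,58,59,60,62,64):
    c,sn=np.cos(np.radians(th)),np.sin(np.radians(th)); r=38
    l=r*sn-3.5*c; b=r*c+3.5*sn
    T=A+ex*(l-11)/1000+np.array([0,0,b/1000]); print(th,moveto(T,s).round(3))
E
```

```text
7.4 [ 0.70882607 -0.08174034  0.06925353] [0.36687581 0.3881043  0.48481915]
56 [-0.004 -0.001 -0.001]
57 [-0.002  0.    -0.001]
58 [ 0.001  0.002 -0.001]
59 [ 0.003  0.004 -0.001]
60 [ 0.005  0.005 -0.001]
62 [ 0.009  0.008 -0.001]
64 [ 0.014  0.011 -0.001]
```

View pics/c8.png

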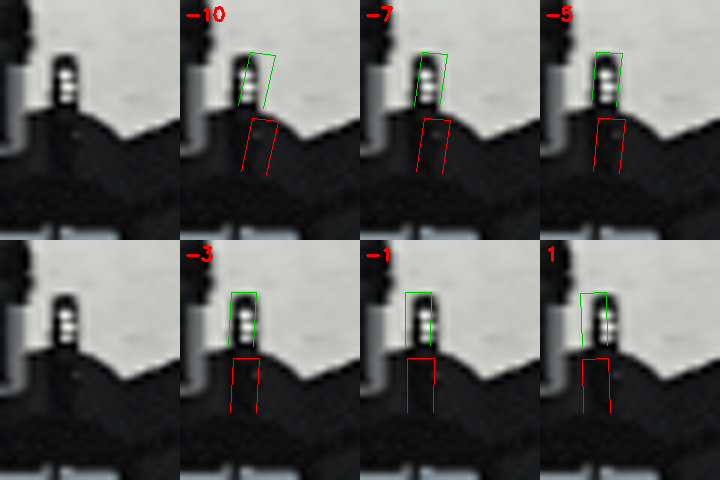

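Request:
move_arm:
  series:
    - [[-0.02,0,0],0]
    - [[-0.08,0,0],0]
    - [[-0.16,0,0],0]
    - [[-0.26,0,0],0]
    - [[-0.36,-0.1,0.06],0]
    - [[-0.4,-0.25,0.14],0]
    - [[-0.4,-0.42,0.24],0]
    - [[-0.4,-0.58,0.34],0]
    - [[-0.4,-0.7,0.42],0]
    - [[-0.4,-0.74,0.44],0]

```text
t: 8.7
ee_pos: [0.5296, -0.2036, 0.1708]
orientation: [90.0, 89.9, 3.1]
contact_force: [-0.4, -0.1, -0.3]
width: 0.0002
```

```bash
python3 - <<'E'
from h import *
s=state(); print(s["t"],s["ee_pos"],s["contact_force"])
grab("4"); p=cv2.imread("pics/side_4.png")
a=overlay(p,318,348,188,228,6,(-7,-5,-3))
b=overlay(p,318,348,188,228,6,(-1,0,1))
cv2.imwrite("pics/c9.png",np.vstack([a,b]))
p=cv2.imread("pics/top_4.png")
cv2.imwrite("pics/c10.png",cv2.resize(p[205:295,315:405],None,fx=6,fy=6,interpolation=cv2.INTER_CUBIC))
cv2.imwrite("pics/top_4s.png",p)
E
```

```text
8.7 [ 0.52957463 -0.20364353  0.17082133] [-0.43966285 -0.11667179 -0.32835532]
```

View pics/c9.png

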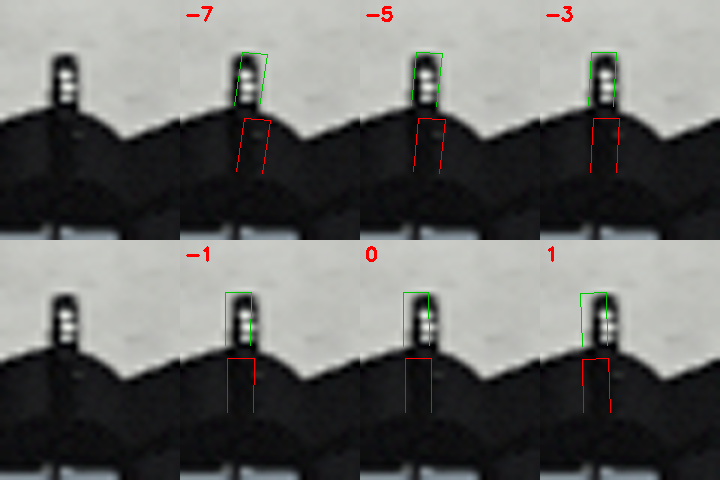

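View pics/c10.png

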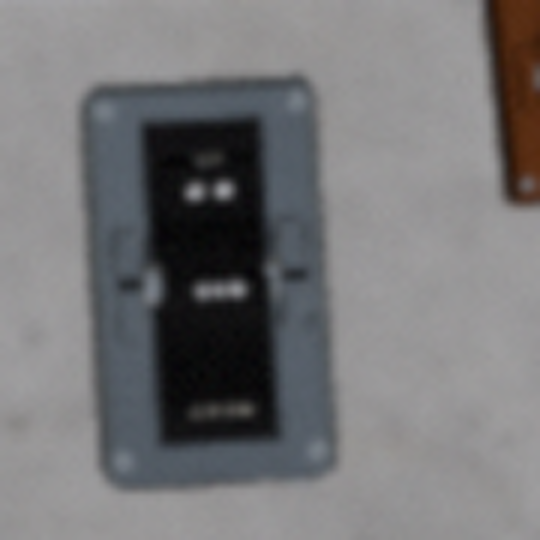

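```bash
python3 - <<'E'
from h import *
C=lambda u,v:((u)/6+315-.5+0.5/6,(v)/6+205-.5+.5/6)
for nm,u,v,z in [("slotL",130,284,.055),("slotR",295,273,.055),("tip3",220.5,290,.088),("tip2",209,191,.046+.021+.002),("bTL",92,88,.045),("bTR",305,80,.045),("bBL",108,485,.045),("bBR",330,470,.045),("sTL",105,112,.045),("sTR",297,101,.045),("sBL",123,461,.045),("sBR",316,449,.045)]:
    print(nm,px2w("top",*C(u,v),z).round(4))
E
```

```text
slotL [ 0.6887 -0.0574  0.055 ]
slotR [ 0.6917 -0.1058  0.055 ]
tip3 [ 0.6859 -0.0818  0.088 ]
tip2 [ 0.715  -0.0799  0.069 ]
bTL [ 0.7473 -0.0469  0.045 ]
bTR [ 0.7494 -0.1102  0.045 ]
bBL [ 0.6298 -0.0509  0.045 ]
bBR [ 0.6339 -0.1164  0.045 ]
sTL [ 0.7401 -0.0507  0.045 ]
sTR [ 0.7432 -0.1078  0.045 ]
sBL [ 0.6368 -0.0553  0.045 ]
sBR [ 0.6401 -0.1123  0.045 ]
```

```bash
python3 - <<'E'
from h import *
p=cv2.imread("pics/side_4.png")
cv2.imwrite("pics/c11.png",cv2.resize(p[190:250,285:370],None,fx=9,fy=9,interpolation=cv2.INTER_CUBIC))
p=cv2.imread("pics/top_4.png")
cv2.imwrite("pics/c12.png",cv2.resize(p[220:282,327:377],None,fx=9,fy=9,interpolation=cv2.INTER_CUBIC))
E
```

```text
(no output)
```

View pics/c11.png

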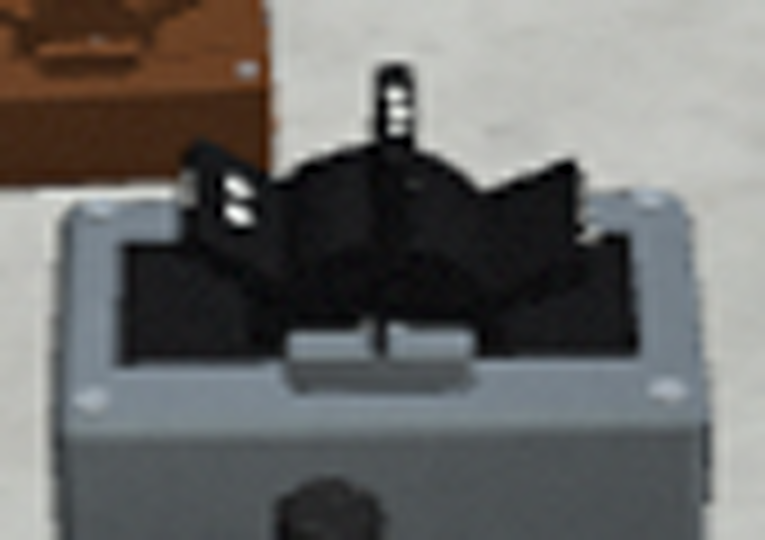

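View pics/c12.png

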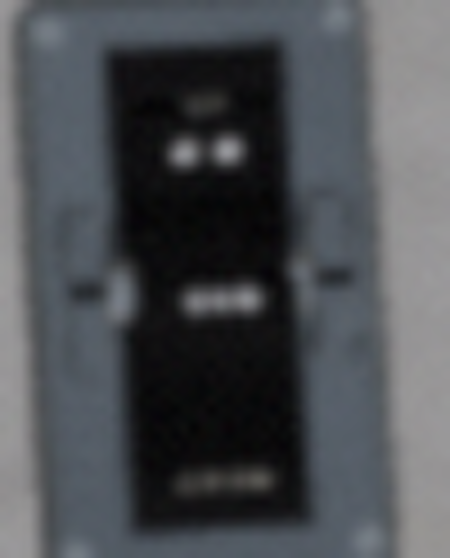

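```bash
python3 - <<'E'
from h import *
C=lambda u,v,x0,y0:(u/9+x0-.5+.5/9,v/9+y0-.5+.5/9)
def rep(n,x0,y0,tip,slots,screws):
    S=[px2w(n,*C(*s,x0,y0),.045) for s in screws]; c=np.mean(S,0)
    d=(S[0]+S[1]-S[2]-S[3]) if n=="top" else (S[0]+S[2]-S[1]-S[3])
    yaw=np.arctan2(d[1],d[0]); ex=np.array([np.cos(yaw),np.sin(yaw),0])
    print(n,"centre",c.round(4),"yaw",np.degrees(yaw).round(2))
    for s in slots:
        q=px2w(n,*C(*s,x0,y0),.055); print(" slot",q.round(4),((q-c)@ex*1e3).round(2))
    q=px2w(n,*C(*tip,x0,y0),.0878); x=(q-c)@ex*1e3; print(" tip",q.round(4),x.round(2),np.degrees(np.arcsin(x/42)).round(1))
rep("side",285,190,(397,112),[(381,335)],[(98,209),(652,203),(92,400),(668,388)])
rep("top",327,220,(224,300),[(86,292),(335,276)],[(47,30),(337,17),(76,550),(369,535)])
E
```

```text
side centre [ 0.6911 -0.0825  0.045 ] yaw 2.83
 slot [ 0.6896 -0.0591  0.055 ] -0.35
 tip [ 0.6873 -0.082   0.0878] -3.77 -5.1
top centre [ 0.6907 -0.0815  0.045 ] yaw 2.88
 slot [ 0.6886 -0.0572  0.055 ] -0.94
 slot [ 0.6914 -0.1058  0.055 ] -0.5
 tip [ 0.686  -0.082   0.0878] -4.79 -6.5
```

```bash
python3 - <<'E'
from h import *
for T in [(.707,-.082,.17),(.707,-.082,.11)]: print(moveto(T).round(3))
E
```

```text
[ 0.003  0.733 -0.443]
[ 0.243  0.732 -0.443]
```

Request:
move_arm:
  series:
    - [[0,0.06,-0.04],0]
    - [[0,0.18,-0.11],0]
    - [[0,0.34,-0.2],0]
    - [[0,0.5,-0.3],0]
    - [[0,0.63,-0.38],0]
    - [[0,0.71,-0.43],0]
    - [[0.02,0.732,-0.443],0]
    - [[0.1,0.732,-0.443],0]
    - [[0.2,0.732,-0.443],0]
    - [[0.24,0.732,-0.443],0]
    - [[0.24,0.732,-0.443],0]

```text
t: 10.18
ee_pos: [0.7059, -0.0822, 0.1096]
orientation: [158.7, 89.9, 71.9]
contact_force: [0.1, 0.0, -0.7]
width: -0.0002
```

```bash
python3 - <<'E'
from h import *
s=state(); print(s["t"],s["ee_pos"])
for T in [(.707,-.0818,.0735),(.7088,-.0817,.0693),(.7110,-.0815,.0669)]: print(moveto(T,s).round(3))
p,d=imaging.get_image("side")
cv2.imwrite("pics/c13.png",cv2.resize(p[150:250,285:370],None,fx=6,fy=6,interpolation=cv2.INTER_CUBIC))
E
```

```text
10.175 [ 0.70593493 -0.08215277  0.10959291]
[ 0.144  0.004 -0.001]
[ 0.161  0.011 -0.001]
[ 0.171  0.02  -0.001]
```

View pics/c13.png

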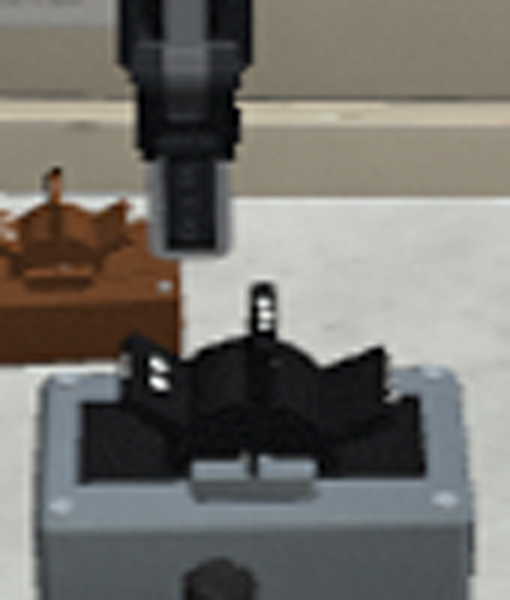

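Request:
move_arm:
  series:
    - [[0.04,0.004,0],0]
    - [[0.09,0.004,0],0]
    - [[0.13,0.004,0],0]
    - [[0.144,0.004,0],0]
    - [[0.153,0.008,0],0]
    - [[0.161,0.012,0],0]
    - [[0.164,0.014,0],0]
    - [[0.168,0.017,0],0]
    - [[0.171,0.02,0],0]
    - [[0.171,0.02,0],0]
    - [[0.171,0.02,0],0]

```text
t: 11.6
ee_pos: [0.7119, -0.0821, 0.0682]
orientation: [100.9, 89.9, 14.1]
contact_force: [-0.7, -0.9, 1.5]
width: -0.0001
```

```bash
python3 - <<'E'
from h import *
s=state(); print(s["t"],s["ee_pos"],s["contact_force"])
p,d=imaging.get_image("side")
cv2.imwrite("pics/c14.png",cv2.resize(p[190:250,285:370],None,fx=9,fy=9,interpolation=cv2.INTER_CUBIC))
E
```

```text
11.6 [ 0.71185908 -0.08208714  0.06824609] [-0.68958589 -0.91525296  1.54243686]
```

View pics/c14.png

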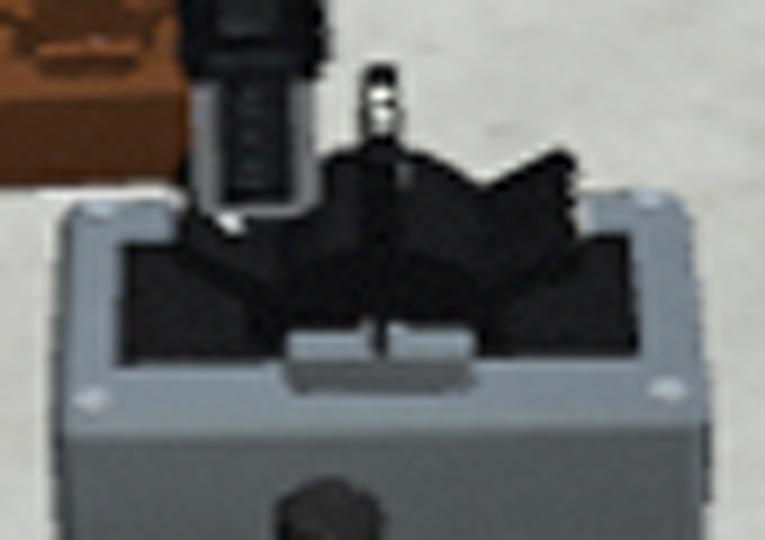

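Request:
move_arm:
  series:
    - [[-0.02,0,0],0]
    - [[-0.08,0,0],0]
    - [[-0.16,0,0],0]
    - [[-0.26,0,0],0]
    - [[-0.36,-0.1,0.06],0]
    - [[-0.4,-0.25,0.14],0]
    - [[-0.4,-0.42,0.24],0]
    - [[-0.4,-0.58,0.34],0]
    - [[-0.4,-0.7,0.42],0]
    - [[-0.4,-0.74,0.44],0]

```text
t: 12.9
ee_pos: [0.5323, -0.2036, 0.1696]
orientation: [77.6, 89.8, -9.4]
contact_force: [-0.1, 0.1, -0.2]
width: 0.0001
```

```bash
python3 - <<'E'
from h import *
s=state(); print(s["t"],s["ee_pos"],s["contact_force"])
grab("5"); p=cv2.imread("pics/side_5.png")
cv2.imwrite("pics/c15.png",cv2.resize(p[190:250,285:370],None,fx=9,fy=9,interpolation=cv2.INTER_CUBIC))
p=cv2.imread("pics/top_5.png")
cv2.imwrite("pics/c16.png",cv2.resize(p[220:282,327:377],None,fx=9,fy=9,interpolation=cv2.INTER_CUBIC))
E
```

```text
12.9 [ 0.53228508 -0.20355081  0.16964083] [-0.10266967  0.11832681 -0.20885236]
```

View pics/c15.png

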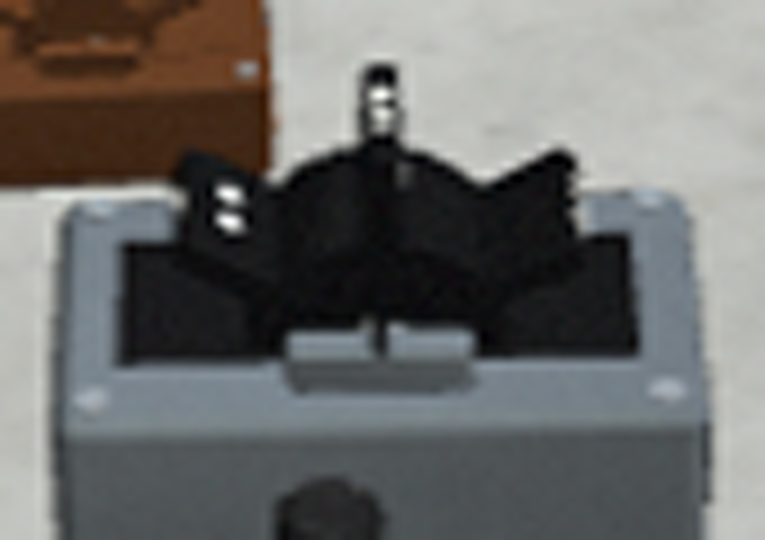

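View pics/c16.png

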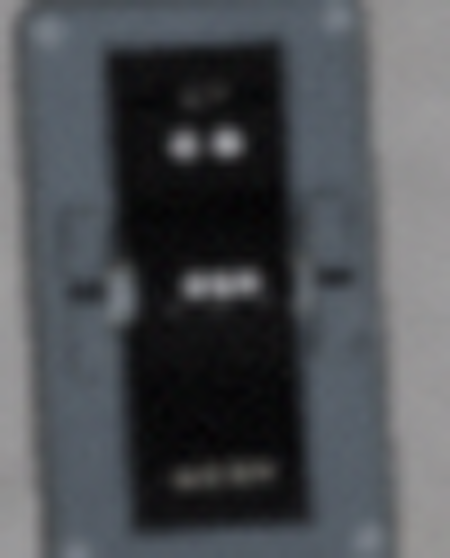

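```bash
python3 - <<'E'
from h import *
C=lambda u,v,x0,y0:(u/9+x0-.5+.5/9,v/9+y0-.5+.5/9)
def rep(n,x0,y0,tip,slots,screws):
    S=[px2w(n,*C(*s,x0,y0),.045) for s in screws]; c=np.mean(S,0); yaw=.05; ex=np.array([np.cos(yaw),np.sin(yaw),0])
    sl=np.mean([(px2w(n,*C(*s,x0,y0),.055)-c)@ex*1e3 for s in slots])
    x=(px2w(n,*C(*tip,x0,y0),.088)-c)@ex*1e3; print(n,x.round(2),"slot",sl.round(2),np.degrees(np.arcsin(x/42)).round(1),np.degrees(np.arcsin((x-sl)/42)).round(1))
rep("side",285,190,(381,106),[(381,335)],[(98,209),(652,203),(92,400),(668,388)])
rep("top",327,220,(222,285),[(86,292),(335,276)],[(47,30),(337,17),(76,550),(369,535)])
p=cv2.imread("pics/side_5.png"); a=cv2.resize(p[300:350,290:360],None,fx=8,fy=6,interpolation=cv2.INTER_CUBIC)
p=cv2.imread("pics/side_0.png"); b=cv2.resize(p[300:350,290:360],None,fx=8,fy=6,interpolation=cv2.INTER_CUBIC)
cv2.imwrite("pics/c17.png",np.vstack([b,a])[:600])
E
```

```text
side -0.94 slot -0.34 -1.3 -0.8
top -1.96 slot -0.72 -2.7 -1.7
```

View pics/c17.png

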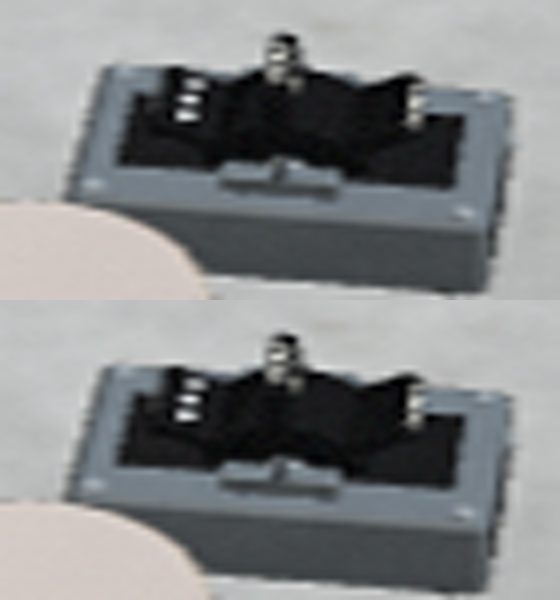

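```bash
python3 - <<'E'
from h import *
print(ticket.hand_in(), state()["t"])
E
```

```text
the job is handed in; nothing more can be done
the job is handed in; nothing more can be done
```

The larger timer is set to three, and the job is handed in. I rolled its wheel away from the robot with the closed fingertip, pushing paddle 2 round its arc, then made one small correcting push of about 4–5°.

- **Angle:** the last pictures, taken with the hand withdrawn, show the three-dot paddle upright. I measured it about 1° short in the side view and 2–3° short in the top view. Against the axle slots the same views give 0.8° and 1.7°. That is close to what I can measure, so I did not push again.
- **Smaller timer:** its wheel looks the same in the side view before and after.
- **Hand and limits:** the gripper is clear of everything, with no contact force beyond the sensor's noise. My last time reading before handing in was about 13 s of the 38 s allowed. The highest contact force I read was about 2 N.

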